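Square up the side of a display box with an L-square

TASK

Take the aluminium L-square up out of its slot in the rack and stand it upright on its foot on the floor board of the half-built box, leg towards the leaning side panel. Press it squarely and fully home into the corner, foot flat and bearing on the floor, heel right up to the bottom rail and leg bearing on the side panel, so that the panel is pushed upright. Finish while still gripping it and holding it pressed there, do not let go; leave all the other things where they are.

Things in the scene. Friction and masses are not known exactly. Their poses are not given: they have to be found in the camera images.
- square_grip (a point): Point to grip the aluminium L-square: a flat L, 9 mm thick, 0.10 to 0.20 kg, standing upright in one of the rack's three slots. Foot 110 mm long and 30 high; upright leg 30 mm wide and 130 high overall, at the +y end of the foot. The point lies in the middle of the leg's width and thickness, 112 mm above the underside, 18 mm below the leg's top. Axes: x across the 9 mm thickness, y along the foot towards the heel (the outer edge of the leg is at y +15 mm), z up along the leg.
- square_heel (a point): The square's heel: the outer bottom corner of the L, mid thickness, where the leg's outer edge meets the foot's underside. Same axes as square_grip. From here to square_grip: y -15 mm, z +112 mm.
- square: The whole L-square; origin at the middle of the foot's underside (55 mm from the heel), same axes as square_grip.
- rack: Dark wooden rack fixed to the table, 184 (x) x 140 (y) x 50 mm high, origin at the centre of its underside, z up. Three slots along its y, 55 mm apart in x (at x -55, 0, +55), each 12 mm wide, 114 long, 40 deep with its floor 10 mm above the table. What stands in them stands parallel to the slot; any of the three may hold the square, with its heel towards the rack's +y.
- corner (a point): The inside corner of the half-built box: the middle of the line where the floor board's top meets the bottom rail's face, 24 mm above the table. Axes: x along the corner, y square into the rail and side (away from the inside of the box), z up. The floor board is 160 mm along x and reaches from here 200 mm to -y. The rail's face stands at y = 0, 160 mm along x, 14 mm high. Above it the side panel goes up to 70 mm above the floor board.
- base: The fixed half-built box: plywood floor board 160 (x) x 230 (y) x 12 mm on two battens, with a wooden bottom rail 160 x 18 x 14 mm high standing on it along its +y end; the rail's inner face is the upright face of the corner. Origin on the table, 70 mm to -y of the corner and 24 mm below it; same axes as corner.
- side: Side panel of coarse chipboard, 150 mm along x, 12 thick, hinged just above the rail's inner face; upright, its inner face is flush with the rail's. Origin on the hinge, 14 mm above the floor board; it reaches 56 mm further up when upright. It leans in over the floor at the start.
- lean (a joint): Lean of the side panel in rad: 0 upright (square to the floor), positive leaning in over the floor board, 0.13 to 0.22 at the start, limits -0.25 and 0.3. A sprung, stiff hinge pushes it back inwards when it is pushed upright: 2 to 7 N at its top edge. It does not stop at upright; it stands upright when the square's foot is flat on the floor and the leg bears on rail and panel.
- triangle: Flat wooden set triangle, 8 mm thick, 100 long, 73 high, in another slot of the rack. Bystander, loose; origin at the centre of its underside.
- strip: Plain flat aluminium strip, 8 mm thick, 106 long, 62 high, in another slot of the rack; no upright leg. Bystander, loose; origin at the centre of its underside.
- eraser: White eraser 22 x 45 x 13 mm lying on the floor board near its edge. Bystander, loose; origin at the centre of its underside.
- tape: Roll of paper tape lying flat, 90 mm across, 22 high. Bystander, loose; origin at the centre of its underside.
- glue: White glue bottle, 52 mm across, 130 high. Bystander, loose; origin at the centre of its underside.
- pencil_cup: Dark metal pencil cup, 76 mm across, 90 high, pencils to 170. Bystander, loose; origin at the centre of its underside.
- offcut: Board offcut block 60 x 60 x 40 mm. Bystander, loose; origin at the centre of its underside.
Things that resemble listed ones, but are neither listed nor needed, are in the scene too. What is meant by the rack is not orange, purple or yellow, and is the larger of those in its own colour.

How it is judged (in metres and radians):
On the way:
1. the square is held by the gripper, upright, with its heel lifted clear above the rack's top (z of square_heel in the frame of rack above 0.053 m and contact force between the fingers and square above 1 N and angle between square_grip's own z axis and vertical below 0.35 rad), for 0.2 s.
At the end, for the whole second after the job is handed in: Gripper holds the square (over 2 N), still; it presses on floor board and side panel with over 0.5 N each; heel within 3 mm of the corner line, upright within 0.045 rad, square to the panel within 0.07 rad; panel upright within 0.035 rad (contact force between the fingers and square above 2 N and contact force between square and floor_board above 0.5 N and contact force between square and side above 0.5 N and value of joint lean between -0.035 and 0.035 rad and z of square_heel in the frame of corner below 0.003 m and y of square_heel in the frame of corner above -0.003 m and angle between square_grip's own z axis and vertical below 0.045 rad and angle between the y axis of square_grip and the y axis of corner, either way round below 0.07 rad and linear speed of square below 0.02 m/s); the arm keeps its last pose, push and grip.
It fails at once if a bystander (triangle, strip, eraser, tape, glue, pencil cup, offcut) is moved by more than 25 mm (distance of any of triangle, strip, eraser, tape, glue, pencil_cup, offcut from where it was at the start of the episode above 0.025 m).
It also fails if it takes over 64 s, if anything falls off the work surface, if the arm or the gripper's body presses on something with over 40 N, if the wrist force passes 120 N, or if a joint passes its speed limit or range.

ROBOT

A 6-joint arm with a two-finger parallel gripper is mounted at the origin on the work surface. World frame = base frame: x ahead of the robot, y to its left, z up, the work surface at z = 0. Lengths are in m, angles in degrees, forces in N, time in s.
With the tool pointing down it reaches from about 0.25 to 0.725 m from the base axis. Payload 9.7 kg.
Tool frame: the origin (TCP) lies at the very end of the fingers, on their centre line; the grasp point (between the pads) lies 19 mm behind it (bot.hold_point_z is the distance from the TCP to the grasp point, in m); z points along the fingers, y is the line along which they close (so a half turn about z gives the same grasp; the last joint's range is limited). The gripper opens to 85 mm and grips with 20 to 120 N. Pads are 22 mm wide; open, the fingers measure 114 mm over their backs; the gripper's body (76 mm by 85 mm) begins 54 mm behind the grasp point. The pads swing forward as they close: fully open they stand 13 mm farther back than shut.
Start: joints at [-63.598, 4.979, 10.078, 95.1, 0, 90], TCP at [0.245, -0.493, 0.231] pointing down, gripper open.
Joint ranges: [-179.16, 179.16], [-48.56, 103.87], [-65.8, 70.77], [-126.05, 130.52], [-82.76, 87.17], [-180, 180]. Speed limits (degrees/s): [127.2, 127.2, 147.25, 180, 180, 180].

INTERFACE

Orientations are given as [roll, pitch, yaw] about the fixed x, y, z axes, in that order (R = Rz(yaw) Ry(pitch) Rx(roll)).
In Python, from workcell import bot gives the robot as it stands.
- The arm moves only by the tool play_rows, never from a script. Its argument "targets" is a list of rows, each an object with "grip": the closure in counts, from 0 (fully open) to 255 (shut); "linear": the shift along the world's x, y, z in cm, a list of three; "delta_rot": the turn, a rotation vector about the world's x, y, z in rad, a list of three. A call has 1 to 10 rows; each row is the pose to reach, as a shift and turn from the pose commanded when the call began; what a row does not reach only later rows make up. A row lasts 1/10 s, in which the tool goes at most 50 mm and 8.59 degrees, less where a joint would pass 70% of its speed; a pose out of reach is approached as far as the arm can. A call with a gripper value outside its range is refused whole. The fingers move at their own pace and stop on an object; "force" is the grip in N (left out, the last holds). Time passes only in rows, so rows that repeat a pose let the fingers close. It gives the time, the measured TCP pose, the force, the opening and the grip force at its end, in the units of the state.
- bot.get_obs(): the state, without advancing time (a new reading comes with each control period).
- bot.camera(name): name is "side" or "top"; returns a dict with "color" (400x640x3 uint8, red, green, blue), "range_z" (400x640 float32, m along the optical axis (not along the pixel's ray), 0 where there is no reading), "fov_y" (degrees; the focal length in pixels is half the picture's height over the tangent of half this angle, whatever the lens; pixels are square), "cx", "cy" (the principal point, pixels), "dist_coeffs" ([k1, k2, p1, p2, k3] as OpenCV has them; the pictures are not rectified), "world_to_cam" (4x4, takes a point from world to camera coordinates). Camera axes: x right, y up, looking along -z (the intrinsics and any distortion apply to the point x, -y, -z); pixel columns grow to the right and rows downward; lengths in m; the calibration is good to about 2 mm. A picture is of the moment at which its call begins.
- bot.job_done(): hands the job in; it is judged then, once.
Trained networks look in a picture, given as the dict that the camera call returned (one of the last four; its "shot" number tells which), for a name from the list of things; names that differ only in an ending like _2 or _b are one class to them, and where a whole thing is asked for, a point or a joint stands for the part that bears it (a point fixed in the world has none). Each returns a list of dicts, best first, with "conf" (0 to 1); they miss things now and then, are a little off and sometimes report something else, mostly with a low value. They report only what shows in the picture. A call takes as long as a camera call. They do not tell look-alikes from the thing itself.
- bot.search_frame(picture, target): "box" ([left, top, right, bottom] in pixels, round what is visible of it).
- bot.trace(picture, target): "pixels" (400x640 bool, what is visible of it) and "box" ([left, top, right, bottom] in pixels, round what is visible of it).
- bot.pinpoint(picture, target): "pixel" ([column, row] in pixels: a listed point, or the origin of a listed thing).
The state is a dict: "time": time; "q": joint angles; "qd": joint speeds; "joint_efforts": joint torques, N m; "ee_pos": TCP position; "tcp_rot": TCP orientation; "wrist_force": force on the tool from outside, world axes, zero at the start; "torque": the same for the moment, N m; "opening": finger opening in m; "grasp_force": force on a finger pad.
Only numpy, scipy, OpenCV 4.12 (cv2) and the standard library are available. Lean on these libraries where they do the work, as an engineer would, in place of code of your own. Each camera call takes 0.05 s, during which the arm holds its last target. There are 200 camera calls.

## Working session

There is one attempt and no reset: what is moved stays moved. The work goes in short steps, Python scripts to look and compute and a tool call to move; the robot and the scene stay as the last step left them, time stands still between calls to the robot, and variables do not carry over. Pictures are saved under pics/ and viewed, at most 10 in all, crops included, and the job is handed in when it is done.

Besides the shell and the picture viewer there is one more tool, called after "Emit:" as name(argument=value, ...), one argument or row to a line, values as JSON. play_rows: Moves the arm, as the interface text tells. Its arguments: {"type":"object","properties":{"targets":{"type":"array","items":{"type":"object","properties":{"grip":{"type":"number"},"linear":{"type":"array","items":{"type":"number"}},"delta_rot":{"type":"array","items":{"type":"number"}}}}},"force":{"type":"number"}},"required":["targets"]}

```bash
ls; mkdir -p pics; cat > h.py <<'E'
import numpy as np, cv2
from workcell import bot
def K(p):
    f=p["color"].shape[0]/2/np.tan(np.radians(p["fov_y"]/2))
    return np.array([[f,0,p["cx"]],[0,f,p["cy"]],[0,0,1.]])
def cam(name):
    return bot.camera(name)
def ray(p,uv):
    n=cv2.undistortPoints(np.array(uv,float).reshape(-1,1,2),K(p),np.array(p["dist_coeffs"],float)).reshape(-1,2)
    return np.c_[n[:,0],-n[:,1],-np.ones(len(n))]   # per unit depth
def world(p,uv,d=None):
    uv=np.array(uv,float).reshape(-1,2)
    if d is None: d=p["range_z"][np.round(uv[:,1]).astype(int),np.round(uv[:,0]).astype(int)]
    c=ray(p,uv)*np.reshape(d,(-1,1)); M=np.linalg.inv(p["world_to_cam"])
    return c@M[:3,:3].T+M[:3,3]
def atz(p,uv,z):
    M=np.linalg.inv(p["world_to_cam"]); r=ray(p,uv)@M[:3,:3].T; o=M[:3,3]
    return o+r*((z-o[2])/r[:,2:3])
def proj(p,X):
    X=np.array(X,float).reshape(-1,3); M=np.array(p["world_to_cam"]); c=X@M[:3,:3].T+M[:3,3]
    c=c*[1,-1,-1]
    return cv2.projectPoints(c,np.zeros(3),np.zeros(3),K(p),np.array(p["dist_coeffs"],float))[0].reshape(-1,2)
def cloud(p):
    v,u=np.nonzero(p["range_z"]>0)
    return np.c_[u,v],world(p,np.c_[u,v],p["range_z"][v,u])
E
python3 - <<'E'
from h import *
for n in("top","side"):
    p=cam(n); cv2.imwrite(f"pics/{n}0.png",p["color"][:,:,::-1])
    M=np.linalg.inv(p["world_to_cam"]); print(n,M[:3,3].round(3),p["fov_y"],p["dist_coeffs"])
    for t in("square_grip","square_heel","square","corner","rack","base","side","triangle","strip"):
        for r in bot.pinpoint(p,t)[:3]:
            print(t,np.round(r["pixel"],1),round(r["conf"],2),world(p,r["pixel"]).round(3)[0])
E
```

```text
pics
top [0.238 0.136 1.427] 45.58857232450795 [-0.00517091  0.          0.          0.          0.        ]
square_grip [305.  214.4] 0.71 [0.449 0.135 0.135]
square_heel [315.3 222.5] 0.43 [0.439 0.105 0.049]
square [296.2 218.1] 0.65 [0.453 0.16  0.043]
corner [427.9 187.6] 0.59 [ 0.545 -0.237  0.028]
rack [237.  200.2] 0.94 [0.51  0.337 0.033]
rack [253.7 283.7] 0.93 [0.265 0.285 0.014]
rack [170.7 225.6] 0.83 [0.438 0.536 0.012]
base [407.4 197.7] 0.62 [ 0.516 -0.175  0.022]
side [426.7 183.7] 0.91 [ 0.558 -0.234  0.027]
side [394.1 121.1] 0.26 [ 0.737 -0.133  0.082]
triangle [295.6 200.3] 0.6 [0.509 0.162 0.027]
strip [404.3 194.1] 0.57 [ 0.527 -0.166  0.023]
strip [299.8 184.3] 0.46 [0.553 0.149 0.05 ]
side [ 0.262 -1.074  1.155] 45.1277422499569 [-0.09920731  0.          0.          0.          0.        ]
square_grip [295.8 201.8] 0.59 [0.45  0.12  0.134]
square_heel [296.2 230.2] 0.65 [0.445 0.099 0.026]
square [296.4 216.6] 0.47 [0.454 0.143 0.047]
corner [353.5 301.8] 0.61 [ 0.551 -0.245  0.039]
rack [314.3 218.3] 0.97 [0.515 0.13  0.04 ]
rack [239.6 334. ] 0.86 [ 0.231 -0.525  0.375]
rack [276.6 162.7] 0.65 [0.438 0.497 0.03 ]
base [341.8 292.2] 0.94 [ 0.513 -0.248  0.095]
side [406.2 277.2] 0.69 [ 0.742 -0.172  0.017]
side [294.6 229.9] 0.67 [0.44  0.099 0.029]
triangle [311.4 216.6] 0.4 [0.504 0.128 0.052]
strip [324.8 216.4] 0.6 [0.549 0.12  0.051]
```

View pics/top0.png

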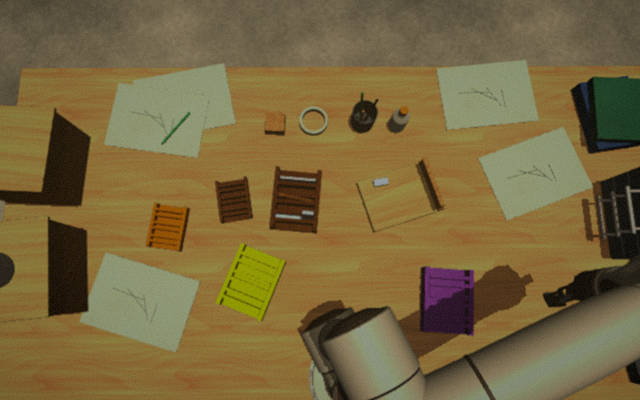

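View pics/side0.png

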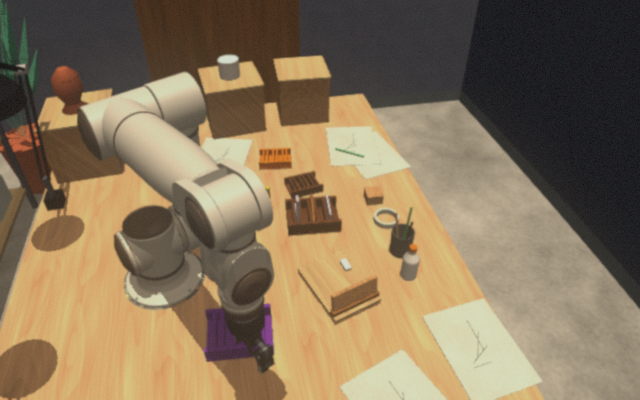

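The top view shows the rack at about (297,200), with the square in its lower slot (leg near (307,213)) and the heel to the right, world -y. The box is at (400,195), with its panel at (430,185) on the right and the eraser at (380,182). The side view agrees. Next I'll measure both from depth.

```bash
cat > meas.py <<'E'
from h import *
def rect(P): 
    (c,s,a)=cv2.minAreaRect((P*1000).astype(np.float32)); return np.round(c,1),np.round(s,1),round(a,2)
p=cam("top"); uv,X=cloud(p)
def sel(x0,x1,y0,y1,z0,z1): 
    return (X[:,0]>x0)&(X[:,0]<x1)&(X[:,1]>y0)&(X[:,1]<y1)&(X[:,2]>z0)&(X[:,2]<z1)
tb=sel(.3,.6,-.05,.05,-.02,.02); print("table z",np.median(X[tb,2]),X[tb,2].std())
m=sel(.36,.62,.04,.23,.035,.065); print("rack top",m.sum(),rect(X[m,:2]),np.median(X[m,2]))
m=sel(.36,.62,.04,.23,.09,.15); print("leg top",m.sum(),X[m].mean(0).round(4),np.median(X[m],0).round(4),rect(X[m,:2]))
m=sel(.40,.68,-.3,-.03,.016,.032); print("floor",m.sum(),rect(X[m,:2]),np.median(X[m,2]))
m=sel(.40,.68,-.32,-.15,.05,.12); print("panel",m.sum(),rect(X[m,:2]),X[m,2].min(),X[m,2].max())
for n in("top","side"):
    if n=="side": p=cam(n)
    for t in("square","side","rack","base"):
        for r in bot.trace(p,t)[:2]:
            v,u=np.nonzero(r["pixels"]); W=world(p,np.c_[u,v]); W=W[np.isfinite(W).all(1)]
            print(n,t,round(r["conf"],2),np.round(r["box"]),len(W),np.percentile(W,5,axis=0).round(3),np.percentile(W,95,axis=0).round(3))
    q=p["color"]; b={"top":(260,150,450,240),"side":(260,180,400,330)}[n]
    c=q[b[1]:b[3],b[0]:b[2],::-1]; cv2.imwrite(f"pics/{n}c.png",cv2.resize(c,None,fx=4,fy=4,interpolation=cv2.INTER_CUBIC)[:600,:800])
E
python3 meas.py
```

```text
table z -0.0008508169055330139 0.00356614958606347
rack top 1515 (array([511.9, 162.8]), array([139.9, 185.2]), 84.62) 0.048449346722577946
leg top 66 [0.4513 0.129  0.1277] [0.4502 0.129  0.1362] (array([453. , 128.7]), array([28.5,  9.8]), 86.67)
floor 3393 (array([ 525.5, -155.6]), array([161.4, 232.6]), 17.59) 0.023426335493798023
panel 362 (array([ 549.7, -234.1]), array([150.1,  16.1]), 18.21) 0.05020856910605742 0.10447420269164698
top square 0.75 [278. 210. 318. 221.] 173 [0.447 0.118 0.034] [0.463 0.204 0.141]
top square 0.68 [358. 159. 445. 231.] 3848 [ 0.443 -0.246  0.018] [ 0.601 -0.05   0.093]
top side 0.7 [420. 158. 443. 208.] 390 [ 0.484 -0.254  0.046] [ 0.613 -0.213  0.1  ]
top side 0.43 [274. 209. 317. 222.] 200 [0.448 0.116 0.031] [0.467 0.214 0.14 ]
top rack 0.91 [214. 247. 282. 320.] 3256 [0.188 0.221 0.005] [0.352 0.365 0.053]
top rack 0.8 [418. 268. 476. 336.] 3491 [ 0.129 -0.336  0.006] [ 0.294 -0.202  0.053]
top base 0.68 [358. 159. 446. 229.] 3932 [ 0.443 -0.246  0.018] [ 0.602 -0.051  0.093]
side side 0.84 [334. 277. 377. 311.] 793 [ 0.488 -0.263  0.048] [ 0.619 -0.219  0.1  ]
side rack 0.88 [257. 149. 294. 172.] 709 [0.378 0.487 0.   ] [0.499 0.593 0.039]
side rack 0.72 [288. 195. 343. 233.] 1724 [0.43  0.087 0.006] [0.598 0.228 0.053]
side base 0.89 [300. 251. 383. 321.] 3228 [ 0.448 -0.267  0.021] [ 0.612 -0.061  0.096]
side base 0.61 [330. 274. 377. 309.] 847 [ 0.486 -0.263  0.044] [ 0.619 -0.219  0.1  ]
```

```bash
python3 - <<'E'
from h import *
from scipy.spatial.transform import Rotation as R
o=bot.get_obs()
for k,v in o.items(): print(k,np.round(v,3))
r=R.from_euler("xyz",o["tcp_rot"],degrees=True); print(r.as_matrix().round(3), bot.hold_point_z)
E
```

```text
time 1.5
q [-63.597   4.978  10.079  95.097   0.     90.   ]
qd [-0.084  0.001  0.043  0.055 -0.042 -0.081]
joint_efforts [ 0.0000e+00 -5.2010e+01  4.6485e+01  2.0000e-03 -0.0000e+00 -0.0000e+00]
ee_pos [ 0.245 -0.493  0.231]
tcp_rot [179.997  -0.     26.403]
wrist_force [-0.034 -0.669 -0.198]
torque [ 0.011 -0.061 -0.032]
grasp_force 0.0
opening 0.086
[[ 0.896  0.445  0.   ]
 [ 0.445 -0.896 -0.   ]
 [ 0.     0.    -1.   ]] 0.0187
```

View pics/topc.png

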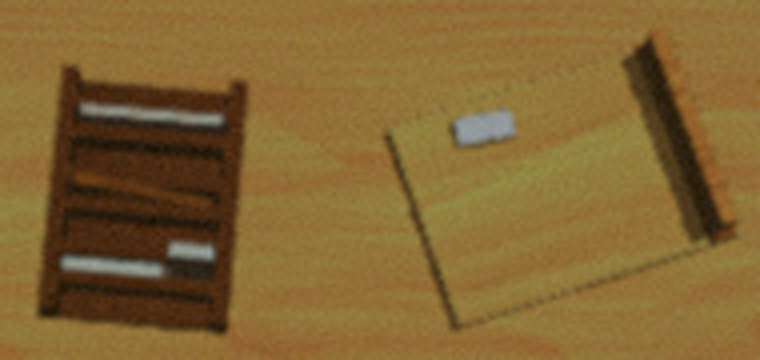

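The crop confirms the square in the lower slot, with its leg at the right end at crop (190,250), and the panel on the right of the box. The model-based leg centre (453.4, 128.2) mm agrees with the depth reading (453, 128.7). I'll move above it.

Emit:
play_rows(
  targets=[
    {"grip": 0, "linear": [20.8, 62.1, -3], "delta_rot": [0, 0, 1.016]},
    {"grip": 0, "linear": [20.8, 62.1, -3], "delta_rot": [0, 0, 1.016]},
    {"grip": 0, "linear": [20.8, 62.1, -3], "delta_rot": [0, 0, 1.016]},
    {"grip": 0, "linear": [20.8, 62.1, -3], "delta_rot": [0, 0, 1.016]},
    {"grip": 0, "linear": [20.8, 62.1, -3], "delta_rot": [0, 0, 1.016]},
    {"grip": 0, "linear": [20.8, 62.1, -3], "delta_rot": [0, 0, 1.016]},
    {"grip": 0, "linear": [20.8, 62.1, -3], "delta_rot": [0, 0, 1.016]},
    {"grip": 0, "linear": [20.8, 62.1, -3], "delta_rot": [0, 0, 1.016]},
    {"grip": 0, "linear": [20.8, 62.1, -3], "delta_rot": [0, 0, 1.016]},
    {"grip": 0, "linear": [20.8, 62.1, -3], "delta_rot": [0, 0, 1.016]},
  ],
)

```text
time: 2.5
ee_pos: [0.4034, -0.0169, 0.2087]
tcp_rot: [179.9, -0.0, 84.6]
wrist_force: [2.2, -0.8, -0.6]
opening: 0.0855
grasp_force: 0.0
```

Emit:
play_rows(
  targets=[
    {"grip": 0, "linear": [4, 11, 0]},
    {"grip": 0, "linear": [4, 11, 0]},
    {"grip": 0, "linear": [4, 11, 0]},
    {"grip": 0, "linear": [4, 11, 0]},
    {"grip": 0, "linear": [4, 11, 0]},
    {"grip": 0, "linear": [4, 11, 0]},
  ],
)

```text
validation failed for argument at $.ta...
```

```bash
python3 - <<'E'
from h import *
print(bot.get_obs()["ee_pos"],bot.get_obs()["tcp_rot"])
for n in("top","side"):
    p=cam(n)
    for t in("square_grip","square_heel"):
        for r in bot.pinpoint(p,t)[:2]: print(n,t,np.round(r["pixel"],1),round(r["conf"],2),world(p,r["pixel"]).round(3)[0], atz(p,[r["pixel"]],.122 if "grip" in t else .01).round(3)[0])
    uv,X=cloud(p); m=(abs(X[:,0]-.453)<.03)&(abs(X[:,1]-.128)<.04)&(X[:,2]>.09)&(X[:,2]<.15); print(m.sum(),X[m].mean(0) if m.any() else"")
print(proj(p,[[.4534,.1282,.122]]))
E
```

```text
[ 0.40339236 -0.0169338   0.20869161] [ 1.79924760e+02 -5.84018729e-04  8.46143512e+01]
top square_grip [306.1 214. ] 0.46 [0.449 0.132 0.138] [0.452 0.131 0.122]
top square_heel [311.8 219.7] 0.7 [0.453 0.114 0.012] [0.453 0.114 0.01 ]
67 [0.45118976 0.12896654 0.12777537]
side square_grip [296.9 202.3] 0.5 [0.453 0.111 0.139] [0.456 0.131 0.122]
side square_heel [327.2 215.9] 0.63 [0.557 0.118 0.054] [0.569 0.165 0.01 ]
side square_heel [295.6 230.6] 0.44 [0.443 0.101 0.023] [0.445 0.114 0.01 ]
47 [0.45448461 0.11925182 0.12118785]
[[296.31222106 202.88953669]]
```

Emit:
play_rows(
  targets=[
    {"grip": 0, "linear": [4, 11, 0], "delta_rot": [0, 0, 0]},
    {"grip": 0, "linear": [4, 11, 0], "delta_rot": [0, 0, 0]},
    {"grip": 0, "linear": [4, 11, 0], "delta_rot": [0, 0, 0]},
    {"grip": 0, "linear": [4, 11, 0], "delta_rot": [0, 0, 0]},
    {"grip": 0, "linear": [4, 11, 0], "delta_rot": [0, 0, 0]},
    {"grip": 0, "linear": [4, 11, 0], "delta_rot": [0, 0, 0]},
  ],
)

```text
time: 3.4
ee_pos: [0.4431, 0.0893, 0.2086]
tcp_rot: [180.0, 0.0, 84.5]
wrist_force: [0.2, 1.5, -0.1]
opening: 0.0858
grasp_force: 0.0
```

Emit:
play_rows(
  targets=[
    {"grip": 0, "linear": [1.05, 3.95, 0], "delta_rot": [0, 0, 0]},
    {"grip": 0, "linear": [1.05, 3.95, -1], "delta_rot": [0, 0, 0]},
    {"grip": 0, "linear": [1.05, 3.95, -3], "delta_rot": [0, 0, 0]},
    {"grip": 0, "linear": [1.05, 3.95, -5], "delta_rot": [0, 0, 0]},
    {"grip": 0, "linear": [1.05, 3.95, -7], "delta_rot": [0, 0, 0]},
    {"grip": 0, "linear": [1.05, 3.95, -9], "delta_rot": [0, 0, 0]},
    {"grip": 0, "linear": [1.05, 3.95, -10.5], "delta_rot": [0, 0, 0]},
    {"grip": 0, "linear": [1.05, 3.95, -10.5], "delta_rot": [0, 0, 0]},
    {"grip": 0, "linear": [1.05, 3.95, -10.5], "delta_rot": [0, 0, 0]},
  ],
)

```text
time: 4.3
ee_pos: [0.4537, 0.1299, 0.1039]
tcp_rot: [180.0, 0.0, 84.6]
wrist_force: [-0.3, -0.3, 0.5]
opening: 0.0856
grasp_force: 0.0
```

Emit:
play_rows(
  targets=[
    {"grip": 255, "linear": [0, 0, 0], "delta_rot": [0, 0, 0]},
    {"grip": 255, "linear": [0, 0, 0], "delta_rot": [0, 0, 0]},
    {"grip": 255, "linear": [0, 0, 0], "delta_rot": [0, 0, 0]},
    {"grip": 255, "linear": [0, 0, 0], "delta_rot": [0, 0, 0]},
    {"grip": 255, "linear": [0, 0, 0], "delta_rot": [0, 0, 0]},
    {"grip": 255, "linear": [0, 0, 0], "delta_rot": [0, 0, 0]},
    {"grip": 255, "linear": [0, 0, 0], "delta_rot": [0, 0, 0]},
    {"grip": 255, "linear": [0, 0, 0], "delta_rot": [0, 0, 0]},
    {"grip": 255, "linear": [0, 0, 0], "delta_rot": [0, 0, 0]},
    {"grip": 255, "linear": [0, 0, 0], "delta_rot": [0, 0, 0]},
  ],
  force=60,
)

```text
time: 5.3
ee_pos: [0.4539, 0.1305, 0.1036]
tcp_rot: [180.0, -0.0, 84.6]
wrist_force: [1.4, -0.5, 1.9]
opening: 0.0085
grasp_force: 59.4
```

Emit:
play_rows(
  targets=[
    {"grip": 255, "linear": [0, 0, 0.7], "delta_rot": [0, 0, 0]},
    {"grip": 255, "linear": [0, 0, 2], "delta_rot": [0, 0, 0]},
    {"grip": 255, "linear": [0, 0, 3.5], "delta_rot": [0, 0, 0]},
    {"grip": 255, "linear": [0, 0, 5], "delta_rot": [0, 0, 0]},
    {"grip": 255, "linear": [0, 0, 6.5], "delta_rot": [0, 0, 0]},
    {"grip": 255, "linear": [0, 0, 8], "delta_rot": [0, 0, 0]},
    {"grip": 255, "linear": [0, 0, 9.5], "delta_rot": [0, 0, 0]},
    {"grip": 255, "linear": [0, 0, 11], "delta_rot": [0, 0, 0]},
    {"grip": 255, "linear": [0, 0, 12], "delta_rot": [0, 0, 0]},
    {"grip": 255, "linear": [0, 0, 12], "delta_rot": [0, 0, 0]},
  ],
)

```text
time: 6.3
ee_pos: [0.4541, 0.1307, 0.2252]
tcp_rot: [179.9, -0.1, 84.6]
wrist_force: [0.1, 0.6, -1.6]
opening: 0.0082
grasp_force: 59.3
```

```bash
cat > look.py <<'E'
from h import *
import sys
o=bot.get_obs(); print(o["ee_pos"].round(4) if hasattr(o["ee_pos"],"round") else o["ee_pos"],np.round(o["tcp_rot"],2),np.round(o["wrist_force"],2),np.round(o["torque"],3))
for n in("top","side"):
    p=cam(n)
    for t in("square_grip","square_heel","square","corner"):
        for r in bot.pinpoint(p,t)[:2]: print(n,t,np.round(r["pixel"],1),round(r["conf"],2),world(p,r["pixel"]).round(3)[0])
p=cam("side"); u,v=[int(a) for a in sys.argv[2:4]]
cv2.imwrite("pics/"+sys.argv[1],cv2.resize(p["color"][v:v+120,u:u+160,::-1],None,fx=5,fy=5,interpolation=cv2.INTER_CUBIC))
E
python3 look.py lift.png 220 130
```

```text
[0.4541 0.1307 0.2252] [ 1.7989e+02 -5.0000e-02  8.4620e+01] [ 0.1   0.64 -1.59] [-0.062 -0.038  0.002]
top square [294.5 210.7] 0.64 [0.365 0.152 0.687]
top square [404.8 195. ] 0.43 [ 0.525 -0.168  0.02 ]
top corner [427.9 187.3] 0.63 [ 0.546 -0.237  0.03 ]
side square_grip [295.  176.2] 0.71 [0.45  0.116 0.242]
side square_heel [295.  202.4] 0.48 [0.464 0.225 0.042]
side square [296.9 190.6] 0.46 [0.454 0.112 0.187]
side corner [354.8 302.2] 0.72 [ 0.555 -0.247  0.038]
```

View pics/lift.png

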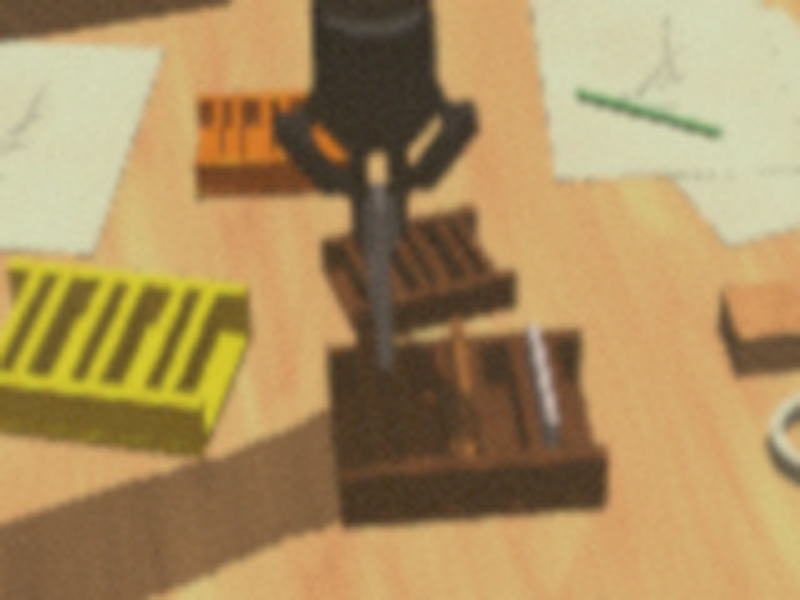

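The square hangs upright in the gripper, clear of the rack; its lower end is at crop (385,365). Next I'll move above the box and turn.

Emit:
play_rows(
  targets=[
    {"grip": 255, "linear": [1, -4, 0], "delta_rot": [0, 0, 0.05]},
    {"grip": 255, "linear": [2, -8, 0], "delta_rot": [0, 0, 0.1]},
    {"grip": 255, "linear": [3.1, -12, 0], "delta_rot": [0, 0, 0.15]},
    {"grip": 255, "linear": [4.1, -16, 0], "delta_rot": [0, 0, 0.2]},
    {"grip": 255, "linear": [5.2, -20, 0], "delta_rot": [0, 0, 0.25]},
    {"grip": 255, "linear": [6.2, -24, 0], "delta_rot": [0, 0, 0.3]},
    {"grip": 255, "linear": [7.2, -28, 0], "delta_rot": [0, 0, 0.35]},
    {"grip": 255, "linear": [8.3, -32.2, 0], "delta_rot": [0, 0, 0.4]},
    {"grip": 255, "linear": [8.3, -32.2, 0], "delta_rot": [0, 0, 0.4]},
    {"grip": 255, "linear": [8.3, -32.2, 0], "delta_rot": [0, 0, 0.4]},
  ],
)

```text
time: 7.85
ee_pos: [0.5366, -0.1924, 0.2227]
tcp_rot: [-179.9, -0.1, 107.4]
wrist_force: [-0.7, -0.7, -2.1]
opening: 0.0081
grasp_force: 59.4
```

Emit:
play_rows(
  targets=[
    {"grip": 255, "linear": [0, 0, -1.5], "delta_rot": [0, 0, 0]},
    {"grip": 255, "linear": [0, 0, -3.5], "delta_rot": [0, 0, 0]},
    {"grip": 255, "linear": [0, 0, -5.5], "delta_rot": [0, 0, 0]},
    {"grip": 255, "linear": [0, 0, -7.5], "delta_rot": [0, 0, 0]},
    {"grip": 255, "linear": [0, 0, -9], "delta_rot": [0, 0, 0]},
    {"grip": 255, "linear": [0, 0, -9.5], "delta_rot": [0, 0, 0]},
    {"grip": 255, "linear": [0, 0, -9.5], "delta_rot": [0, 0, 0]},
    {"grip": 255, "linear": [0, 0, -9.5], "delta_rot": [0, 0, 0]},
  ],
)

```text
time: 8.65
ee_pos: [0.5371, -0.1914, 0.1294]
tcp_rot: [179.9, 0.0, 107.5]
wrist_force: [-0.4, -0.1, -1.6]
opening: 0.0082
grasp_force: 59.4
```

```bash
python3 look.py box.png 270 200; python3 - <<'E'
from h import *
p=cam("top"); uv,X=cloud(p)
m=(X[:,0]>.4)&(X[:,0]<.68)&(X[:,1]>-.32)&(X[:,1]<-.15)&(X[:,2]>.05)&(X[:,2]<.12)
print(m.sum(),cv2.minAreaRect((X[m,:2]*1000).astype(np.float32)))
E
```

```text
[ 0.5371 -0.1914  0.1294] [1.7994e+02 4.0000e-02 1.0755e+02] [-0.4  -0.05 -1.61] [-0.018  0.008 -0.017]
top square_grip [423.2 185.1] 0.73 [ 0.516 -0.18   0.195]
top square_heel [419.8 191. ] 0.59 [ 0.537 -0.214  0.021]
top square [400.7 194.2] 0.5 [ 0.518 -0.146  0.066]
top corner [427.5 185.7] 0.86 [ 0.518 -0.197  0.176]
side square_grip [344.2 265.1] 0.72 [ 0.531 -0.199  0.152]
side square_grip [353.  300.4] 0.15 [ 0.549 -0.246  0.047]
side square_heel [344.6 290.8] 0.81 [ 0.522 -0.245  0.096]
side square_heel [345.8 265.7] 0.31 [ 0.535 -0.201  0.15 ]
side square [340.5 274.2] 0.83 [ 0.533 -0.16   0.069]
side corner [352.  302.4] 0.85 [ 0.545 -0.251  0.045]
75 ((529.6746215820312, -177.38697814941406), (9.539899826049805, 56.40849304199219), 16.495241165161133)
```

View pics/box.png

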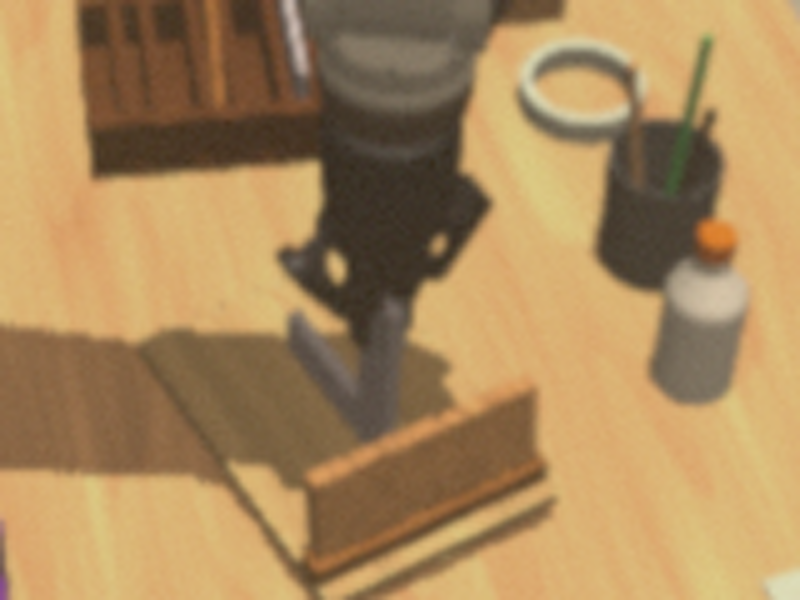

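The square hangs in front of the panel with its foot pointing away from it, and it's clear of everything. I'll lower it towards the floor board.

Emit:
play_rows(
  targets=[
    {"grip": 255, "linear": [0, 0, -0.5], "delta_rot": [0, 0, 0]},
    {"grip": 255, "linear": [0, 0, -0.9], "delta_rot": [0, 0, 0]},
    {"grip": 255, "linear": [0, 0, -0.95], "delta_rot": [0, 0, 0]},
    {"grip": 255, "linear": [0, 0, -1.0], "delta_rot": [0, 0, 0]},
    {"grip": 255, "linear": [0, 0, -1.0], "delta_rot": [0, 0, 0]},
    {"grip": 255, "linear": [0, 0, -1.0], "delta_rot": [0, 0, 0]},
  ],
)

```text
time: 9.85
ee_pos: [0.5367, -0.1916, 0.1185]
tcp_rot: [180.0, 0.0, 107.5]
wrist_force: [0.5, 0.7, -1.7]
opening: 0.0085
grasp_force: 59.4
```

Emit:
play_rows(
  targets=[
    {"grip": 255, "linear": [0, 0, -0.05], "delta_rot": [0, 0, 0]},
    {"grip": 255, "linear": [0, 0, -0.1], "delta_rot": [0, 0, 0]},
    {"grip": 255, "linear": [0, 0, -0.1], "delta_rot": [0, 0, 0]},
  ],
)

```text
time: 10.15
ee_pos: [0.5369, -0.1917, 0.1178]
tcp_rot: [180.0, 0.0, 107.5]
wrist_force: [0.6, -2.0, 0.1]
opening: 0.0084
grasp_force: 60.0
```

Emit:
play_rows(
  targets=[
    {"grip": 255, "linear": [0, 0, -0.05], "delta_rot": [0, 0, 0]},
    {"grip": 255, "linear": [0, 0, -0.05], "delta_rot": [0, 0, 0]},
    {"grip": 255, "linear": [0, 0, -0.05], "delta_rot": [0, 0, 0]},
  ],
)

```text
time: 10.45
ee_pos: [0.537, -0.1919, 0.1176]
tcp_rot: [179.9, 0.1, 107.5]
wrist_force: [0.8, -2.8, 5.2]
opening: 0.0079
grasp_force: 60.6
```

Contact came at the predicted height. I'll ease off slightly and slide towards the panel.

Emit:
play_rows(
  targets=[
    {"grip": 255, "linear": [0, 0, 0.06], "delta_rot": [0, 0, 0]},
    {"grip": 255, "linear": [0.15, -0.48, 0.06], "delta_rot": [0, 0, 0]},
    {"grip": 255, "linear": [0.3, -0.95, 0.06], "delta_rot": [0, 0, 0]},
    {"grip": 255, "linear": [0.42, -1.33, 0.06], "delta_rot": [0, 0, 0]},
    {"grip": 255, "linear": [0.54, -1.71, 0.06], "delta_rot": [0, 0, 0]},
    {"grip": 255, "linear": [0.54, -1.71, 0.06], "delta_rot": [0, 0, 0]},
  ],
)

```text
time: 11.05
ee_pos: [0.5423, -0.2087, 0.1178]
tcp_rot: [180.0, -0.0, 107.5]
wrist_force: [-0.5, 3.8, 6.1]
opening: 0.0079
grasp_force: 60.8
```

Emit:
play_rows(
  targets=[
    {"grip": 255, "linear": [0.06, -0.19, 0], "delta_rot": [0, 0, 0]},
    {"grip": 255, "linear": [0.12, -0.38, 0], "delta_rot": [0, 0, 0]},
    {"grip": 255, "linear": [0.18, -0.57, 0], "delta_rot": [0, 0, 0]},
    {"grip": 255, "linear": [0.18, -0.57, 0], "delta_rot": [0, 0, 0]},
  ],
)

```text
time: 11.45
ee_pos: [0.544, -0.2141, 0.1178]
tcp_rot: [180.0, -0.1, 107.5]
wrist_force: [-1.5, 3.9, 6.8]
opening: 0.0084
grasp_force: 60.9
```

Emit:
play_rows(
  targets=[
    {"grip": 255, "linear": [0.03, -0.1, 0], "delta_rot": [0, 0, 0]},
    {"grip": 255, "linear": [0.06, -0.19, 0], "delta_rot": [0, 0, 0]},
    {"grip": 255, "linear": [0.06, -0.19, 0], "delta_rot": [0, 0, 0]},
  ],
)

```text
time: 11.75
ee_pos: [0.5445, -0.2157, 0.1178]
tcp_rot: [180.0, -0.1, 107.6]
wrist_force: [-1.6, 5.1, 6.9]
opening: 0.0081
grasp_force: 61.1
```

Emit:
play_rows(
  targets=[
    {"grip": 255, "linear": [0.03, -0.1, 0], "delta_rot": [0, 0, 0]},
    {"grip": 255, "linear": [0.05, -0.15, 0], "delta_rot": [0, 0, 0]},
    {"grip": 255, "linear": [0.05, -0.15, 0], "delta_rot": [0, 0, 0]},
  ],
)

```text
time: 12.05
ee_pos: [0.5449, -0.2167, 0.1179]
tcp_rot: [180.0, -0.1, 107.6]
wrist_force: [-2.5, 7.2, 7.9]
opening: 0.0085
grasp_force: 61.2
```

Emit:
play_rows(
  targets=[
    {"grip": 255, "linear": [0.03, -0.1, 0], "delta_rot": [0, 0, 0]},
    {"grip": 255, "linear": [0.03, -0.1, 0], "delta_rot": [0, 0, 0]},
    {"grip": 255, "linear": [0.03, -0.1, 0], "delta_rot": [0, 0, 0]},
  ],
)

```text
time: 12.35
ee_pos: [0.5451, -0.2176, 0.1179]
tcp_rot: [180.0, -0.2, 107.6]
wrist_force: [-2.6, 8.6, 8.7]
opening: 0.0081
grasp_force: 61.2
```

Emit:
play_rows(
  targets=[
    {"grip": 255, "linear": [0.03, -0.1, 0], "delta_rot": [0, 0, 0]},
    {"grip": 255, "linear": [0.03, -0.1, 0], "delta_rot": [0, 0, 0]},
    {"grip": 255, "linear": [0.03, -0.1, 0], "delta_rot": [0, 0, 0]},
  ],
)

```text
time: 12.65
ee_pos: [0.5455, -0.2186, 0.1178]
tcp_rot: [180.0, -0.2, 107.6]
wrist_force: [-2.1, 7.9, 7.9]
opening: 0.0083
grasp_force: 61.2
```

Emit:
play_rows(
  targets=[
    {"grip": 255, "linear": [0.03, -0.1, 0], "delta_rot": [0, 0, 0]},
    {"grip": 255, "linear": [0.03, -0.1, 0], "delta_rot": [0, 0, 0]},
    {"grip": 255, "linear": [0.03, -0.1, 0], "delta_rot": [0, 0, 0]},
  ],
)

```text
time: 12.95
ee_pos: [0.5458, -0.2196, 0.1179]
tcp_rot: [180.0, -0.1, 107.6]
wrist_force: [-2.7, 8.7, 8.3]
opening: 0.0082
grasp_force: 61.2
```

```bash
python3 look.py press.png 270 200
```

```text
[ 0.5458 -0.2196  0.1179] [ 1.7996e+02 -1.5000e-01  1.0758e+02] [-2.68  8.74  8.28] [2.06  0.689 0.006]
top square_grip [432.7 179. ] 0.58 [ 0.519 -0.191  0.251]
top square_heel [426.7 187.3] 0.58 [ 0.54  -0.225  0.06 ]
top square_heel [426.  185.5] 0.41 [ 0.54  -0.218  0.083]
top square [410.2 193.3] 0.57 [ 0.526 -0.18   0.041]
top corner [425.8 188.4] 0.56 [ 0.539 -0.226  0.045]
side square_grip [349.3 277.2] 0.47 [ 0.537 -0.232  0.136]
side square_heel [347.9 299.4] 0.81 [ 0.531 -0.254  0.066]
side square [345.9 284.3] 0.83 [ 0.537 -0.205  0.073]
side corner [354.  299.2] 0.9 [ 0.551 -0.247  0.053]
side corner [408.4 278.8] 0.66 [ 0.749 -0.175  0.011]
```

View pics/press.png

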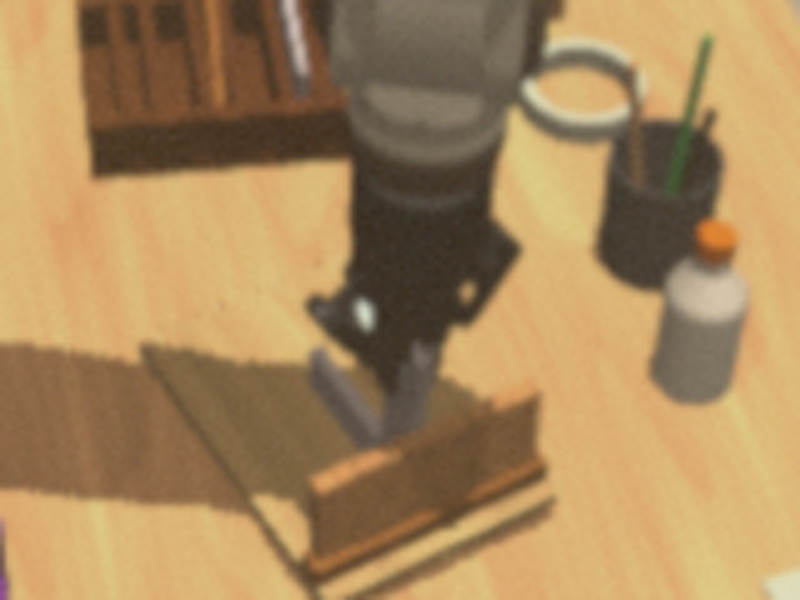

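The leg bears on the panel and the foot is flat on the floor. I'll keep going until the heel meets the rail, which should show as a stiff rise in force.

Emit:
play_rows(
  targets=[
    {"grip": 255, "linear": [0.03, -0.1, 0], "delta_rot": [0, 0, 0]},
    {"grip": 255, "linear": [0.03, -0.1, 0], "delta_rot": [0, 0, 0]},
    {"grip": 255, "linear": [0.03, -0.1, 0], "delta_rot": [0, 0, 0]},
  ],
)

```text
time: 13.8
ee_pos: [0.546, -0.2204, 0.1179]
tcp_rot: [180.0, -0.2, 107.6]
wrist_force: [-2.1, 9.2, 8.1]
opening: 0.0084
grasp_force: 61.2
```

Emit:
play_rows(
  targets=[
    {"grip": 255, "linear": [0.03, -0.1, 0], "delta_rot": [0, 0, 0]},
    {"grip": 255, "linear": [0.03, -0.1, 0], "delta_rot": [0, 0, 0]},
    {"grip": 255, "linear": [0.03, -0.1, 0], "delta_rot": [0, 0, 0]},
  ],
)

```text
time: 14.1
ee_pos: [0.5464, -0.2215, 0.1179]
tcp_rot: [180.0, -0.2, 107.6]
wrist_force: [-3.0, 8.8, 8.9]
opening: 0.0078
grasp_force: 61.2
```

Emit:
play_rows(
  targets=[
    {"grip": 255, "linear": [0.03, -0.1, 0], "delta_rot": [0, 0, 0]},
    {"grip": 255, "linear": [0.03, -0.1, 0], "delta_rot": [0, 0, 0]},
    {"grip": 255, "linear": [0.03, -0.1, 0], "delta_rot": [0, 0, 0]},
  ],
)

```text
time: 14.4
ee_pos: [0.5467, -0.2224, 0.1179]
tcp_rot: [180.0, -0.2, 107.6]
wrist_force: [-3.0, 8.7, 9.2]
opening: 0.0083
grasp_force: 61.2
```

Emit:
play_rows(
  targets=[
    {"grip": 255, "linear": [0.03, -0.1, 0], "delta_rot": [0, 0, 0]},
    {"grip": 255, "linear": [0.03, -0.1, 0], "delta_rot": [0, 0, 0]},
    {"grip": 255, "linear": [0.03, -0.1, 0], "delta_rot": [0, 0, 0]},
  ],
)

```text
time: 14.7
ee_pos: [0.547, -0.2233, 0.1179]
tcp_rot: [180.0, -0.2, 107.6]
wrist_force: [-2.8, 8.4, 8.2]
opening: 0.0086
grasp_force: 61.2
```

Emit:
play_rows(
  targets=[
    {"grip": 255, "linear": [0.03, -0.1, 0], "delta_rot": [0, 0, 0]},
    {"grip": 255, "linear": [0.03, -0.1, 0], "delta_rot": [0, 0, 0]},
    {"grip": 255, "linear": [0.03, -0.1, 0], "delta_rot": [0, 0, 0]},
  ],
)

```text
time: 15.0
ee_pos: [0.5472, -0.2243, 0.1179]
tcp_rot: [180.0, -0.2, 107.6]
wrist_force: [-3.6, 9.9, 9.6]
opening: 0.0083
grasp_force: 61.3
```

Emit:
play_rows(
  targets=[
    {"grip": 255, "linear": [0.03, -0.1, 0], "delta_rot": [0, 0, 0]},
    {"grip": 255, "linear": [0.03, -0.1, 0], "delta_rot": [0, 0, 0]},
    {"grip": 255, "linear": [0.03, -0.1, 0], "delta_rot": [0, 0, 0]},
  ],
)

```text
time: 15.3
ee_pos: [0.5475, -0.2251, 0.1179]
tcp_rot: [179.9, -0.2, 107.6]
wrist_force: [-3.7, 10.4, 9.7]
opening: 0.0082
grasp_force: 61.4
```

Emit:
play_rows(
  targets=[
    {"grip": 255, "linear": [0.03, -0.1, 0], "delta_rot": [0, 0, 0]},
    {"grip": 255, "linear": [0.03, -0.1, 0], "delta_rot": [0, 0, 0]},
    {"grip": 255, "linear": [0.03, -0.1, 0], "delta_rot": [0, 0, 0]},
  ],
)

```text
time: 15.6
ee_pos: [0.5478, -0.2261, 0.118]
tcp_rot: [179.9, -0.2, 107.6]
wrist_force: [-3.1, 11.0, 10.4]
opening: 0.0081
grasp_force: 61.5
```

Emit:
play_rows(
  targets=[
    {"grip": 255, "linear": [0.03, -0.1, 0], "delta_rot": [0, 0, 0]},
    {"grip": 255, "linear": [0.03, -0.1, 0], "delta_rot": [0, 0, 0]},
    {"grip": 255, "linear": [0.03, -0.1, 0], "delta_rot": [0, 0, 0]},
  ],
)

```text
time: 15.9
ee_pos: [0.5481, -0.2269, 0.118]
tcp_rot: [179.9, -0.2, 107.6]
wrist_force: [-3.2, 10.9, 9.9]
opening: 0.0082
grasp_force: 61.7
```

```bash
python3 look.py press2.png 290 225; python3 - <<'E'
from h import *
c=np.array([.5512,-.2366,.024]); y=np.array([.302,-.953,0]); x=np.array([-.953,-.302,0])
for n in("top","side"):
    p=cam(n)
    for t in("square","side"):
        r=bot.trace(p,t)
        if not r: continue
        v,u=np.nonzero(r[0]["pixels"]); W=world(p,np.c_[u,v])-c; a=W@x; b=W@y; z=W[:,2]
        print(n,t,r[0]["conf"],"x",np.percentile(a,[2,50,98]).round(3),"y",np.percentile(b,[2,50,98]).round(3),"z",np.percentile(z,[2,50,98]).round(3))
        if t=="side":
            for lo,hi in((-.075,-.02),(.02,.075)):
                for zl,zh in ((.015,.03),(.03,.045),(.045,.06),(.06,.075)):
                    m=(a>lo)&(a<hi)&(z>zl)&(z<zh)
                    if m.sum()>5: print("  ",lo,zl,m.sum(),np.percentile(b[m],[10,50,90]).round(4))
E
```

```text
[ 0.5481 -0.2269  0.118 ] [179.94  -0.22 107.6 ] [-3.25 10.93  9.94] [ 2.876  0.926 -0.004]
top square_grip [435.7 181. ] 0.49 [ 0.528 -0.216  0.191]
top square_heel [428.2 189.3] 0.58 [ 0.541 -0.239  0.025]
top square_heel [360.  120.8] 0.55 [ 0.751 -0.035  0.051]
top square [410.4 190.2] 0.66 [ 0.533 -0.178  0.052]
top corner [427.1 186.1] 0.77 [ 0.539 -0.222  0.079]
side square_grip [353.3 276.1] 0.54 [ 0.547 -0.238  0.144]
side square_heel [351.2 298.3] 0.62 [ 0.541 -0.253  0.068]
side square_heel [352.7 299.7] 0.16 [ 0.546 -0.251  0.057]
side square [341.9 286. ] 0.63 [ 0.531 -0.187  0.046]
side square [398.4 252. ] 0.25 [ 0.749 -0.075  0.03 ]
side corner [355.7 298.5] 0.73 [ 0.557 -0.246  0.054]
side corner [400.8 251.2] 0.73 [ 0.757 -0.076  0.033]
top square 0.7 x [-0.002  0.004  0.007] y [-0.11  -0.048 -0.014] z [0.006 0.034 0.131]
top side 0.75 x [-0.074 -0.037  0.039] y [-0.023  0.001  0.008] z [0.007 0.043 0.162]
   -0.075 0.015 27 [-0.0004  0.0001  0.0013]
   -0.075 0.03 40 [-0.0005  0.0008  0.0023]
   -0.075 0.045 33 [0.0009 0.0019 0.0035]
   -0.075 0.06 32 [0.0007 0.0026 0.0073]
   0.02 0.015 15 [-0.0012  0.0002  0.0022]
   0.02 0.03 11 [-0.0004  0.0012  0.0017]
   0.02 0.045 13 [0.0006 0.002  0.0029]
side square 0.66 x [-0.017  0.002  0.005] y [-0.107 -0.045  0.005] z [0.004 0.037 0.133]
side side 0.93 x [-0.075  0.002  0.072] y [0.002 0.012 0.016] z [0.019 0.057 0.077]
   -0.075 0.015 33 [0.0095 0.0115 0.0142]
   -0.075 0.03 46 [0.0104 0.0123 0.0144]
   -0.075 0.045 46 [0.012  0.0134 0.0149]
   -0.075 0.06 94 [0.0036 0.0117 0.0149]
   0.02 0.015 36 [0.0078 0.0112 0.0133]
   0.02 0.03 57 [0.0079 0.0121 0.0139]
   0.02 0.045 54 [0.0105 0.0129 0.015 ]
   0.02 0.06 94 [0.004  0.0117 0.0151]
```

View pics/press2.png

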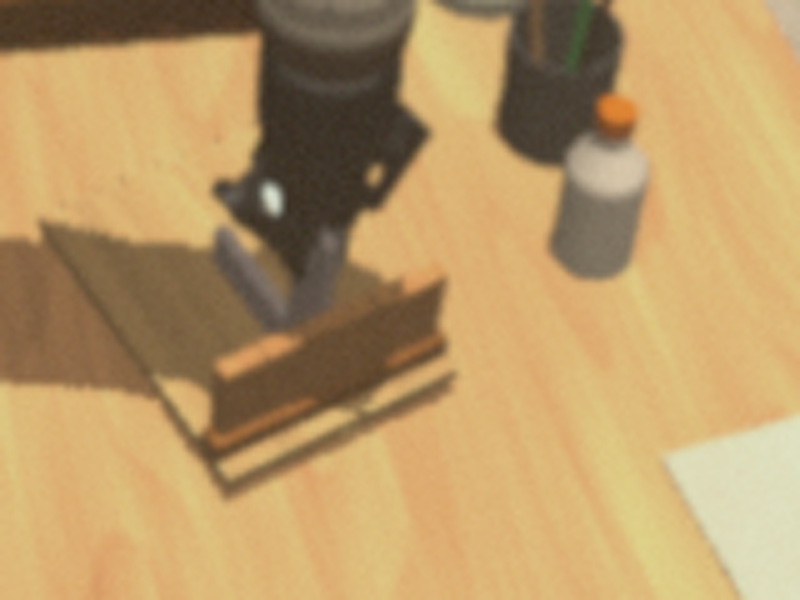

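The panel now seems to lean slightly outwards: its face moves about 2.5 mm over 45 mm of height. The heel has probably met the rail and the square has pivoted in the pads. I'll measure the tilt of the foot and the panel.

```bash
cat > tilt.py <<'E'
from h import *
c=np.array([.5512,-.2366,.024]); y=np.array([.302,-.953,0]); x=np.array([-.953,-.302,0])
def rob(s,t):
    k=np.ones(len(s),bool)
    for _ in range(6):
        f=np.polyfit(s[k],t[k],1); e=t-np.polyval(f,s); k=abs(e)<max(2.0*np.median(abs(e[k])),.0015)
    return f.round(4),k.sum()
acc={}
for i in range(3):
  for n in("top","side"):
    p=cam(n); uv,X=cloud(p); W=X-c; a=W@x; b=W@y; z=W[:,2]
    m=(abs(a)<.012)&(b>-.1)&(b<-.045)&(z>.018)&(z<.045)
    if m.sum()>20: acc.setdefault((n,"foot top slope dz/dy, z0"),[]).append(rob(b[m],z[m]))
    m=(abs(a)<.07)&(abs(a)>.025)&(z>.018)&(z<.06)&(b>(-.012 if n=="top" else .006))&(b<(.01 if n=="top" else .025))
    if m.sum()>20: acc.setdefault((n,"panel dy/dz"),[]).append(rob(z[m],b[m]))
    m=(abs(a)<.12)&(b<-.03)&(b>-.19)&(abs(z)<.012)
    acc.setdefault((n,"floor"),[]).append(rob(b[m],z[m]))
for k,v in acc.items(): print(k,[(list(f),int(c)) for f,c in v])
E
python3 tilt.py
```

```text
('top', 'foot top slope dz/dy, z0') [([np.float64(-0.0384), np.float64(0.0296)], 28), ([np.float64(0.0079), np.float64(0.0329)], 25), ([np.float64(-0.0208), np.float64(0.0306)], 32)]
('top', 'panel dy/dz') [([np.float64(0.0575), np.float64(-0.0006)], 91), ([np.float64(0.0527), np.float64(-0.0006)], 94), ([np.float64(0.0472), np.float64(-0.0004)], 94)]
('top', 'floor') [([np.float64(0.0003), np.float64(-0.0007)], 1291), ([np.float64(0.0031), np.float64(-0.0003)], 1237), ([np.float64(0.0006), np.float64(-0.0008)], 1371)]
('side', 'foot top slope dz/dy, z0') [([np.float64(-0.0333), np.float64(0.033)], 44), ([np.float64(-0.053), np.float64(0.0307)], 44), ([np.float64(-0.0235), np.float64(0.0327)], 32)]
('side', 'panel dy/dz') [([np.float64(0.0279), np.float64(0.0112)], 158), ([np.float64(0.0378), np.float64(0.0108)], 167), ([np.float64(0.057), np.float64(0.01)], 150)]
('side', 'floor') [([np.float64(-0.004), np.float64(0.0015)], 683), ([np.float64(0.0009), np.float64(0.002)], 838), ([np.float64(-0.0066), np.float64(0.0008)], 604)]
```

The panel is about 0.045 rad past upright and the toe is up by about 0.035 rad. I'll rotate the square back about its heel.

Emit:
play_rows(
  targets=[
    {"grip": 255, "linear": [-0.03, 0.09, -0.02], "delta_rot": [-0.0095, -0.003, 0]},
    {"grip": 255, "linear": [-0.06, 0.18, -0.035], "delta_rot": [-0.019, -0.006, 0]},
    {"grip": 255, "linear": [-0.06, 0.18, -0.035], "delta_rot": [-0.019, -0.006, 0]},
    {"grip": 255, "linear": [-0.06, 0.18, -0.035], "delta_rot": [-0.019, -0.006, 0]},
  ],
)

```text
time: 17.45
ee_pos: [0.5476, -0.2252, 0.1178]
tcp_rot: [179.9, 1.0, 107.6]
wrist_force: [-3.2, 10.6, 10.0]
opening: 0.0083
grasp_force: 61.7
```

Emit:
play_rows(
  targets=[
    {"grip": 255, "linear": [-0.03, 0.09, -0.02], "delta_rot": [-0.0095, -0.003, 0]},
    {"grip": 255, "linear": [-0.05, 0.16, -0.035], "delta_rot": [-0.019, -0.006, 0]},
    {"grip": 255, "linear": [-0.05, 0.16, -0.035], "delta_rot": [-0.019, -0.006, 0]},
    {"grip": 255, "linear": [-0.05, 0.16, -0.035], "delta_rot": [-0.019, -0.006, 0]},
  ],
)

```text
time: 17.85
ee_pos: [0.5472, -0.224, 0.1176]
tcp_rot: [179.9, 2.1, 107.6]
wrist_force: [-4.2, 10.0, 10.7]
opening: 0.0082
grasp_force: 61.8
```

```bash
python3 tilt.py; python3 -c "
from h import *
o=bot.get_obs();print(o['wrist_force'],o['torque'],o['ee_pos'])"
```

```text
('top', 'foot top slope dz/dy, z0') [([np.float64(-0.0567), np.float64(0.0253)], 31), ([np.float64(-0.0284), np.float64(0.0282)], 44), ([np.float64(-0.0091), np.float64(0.0304)], 30)]
('top', 'panel dy/dz') [([np.float64(-0.0003), np.float64(0.0001)], 57), ([np.float64(0.0172), np.float64(-0.0006)], 62), ([np.float64(0.0072), np.float64(0.0001)], 66)]
('top', 'floor') [([np.float64(0.0014), np.float64(-0.0006)], 1486), ([np.float64(0.0013), np.float64(-0.0004)], 1360), ([np.float64(0.0003), np.float64(-0.0006)], 1392)]
('side', 'foot top slope dz/dy, z0') [([np.float64(0.0252), np.float64(0.0334)], 27), ([np.float64(-0.0252), np.float64(0.0303)], 22), ([np.float64(-0.0372), np.float64(0.0294)], 32)]
('side', 'panel dy/dz') [([np.float64(0.003), np.float64(0.0112)], 167), ([np.float64(0.0109), np.float64(0.011)], 165), ([np.float64(0.0215), np.float64(0.0105)], 172)]
('side', 'floor') [([np.float64(-0.0042), np.float64(0.0016)], 671), ([np.float64(-0.0033), np.float64(0.0017)], 715), ([np.float64(-0.0067), np.float64(0.0013)], 653)]
[-3.63310251  9.77986295 10.97342249] [2.25631476 0.88019282 0.02755074] [ 0.54717224 -0.22402737  0.11756771]
```

Emit:
play_rows(
  targets=[
    {"grip": 255, "linear": [-0.02, 0.06, -0.02], "delta_rot": [-0.007, -0.002, 0]},
    {"grip": 255, "linear": [-0.03, 0.1, -0.03], "delta_rot": [-0.011, -0.0035, 0]},
    {"grip": 255, "linear": [-0.03, 0.1, -0.03], "delta_rot": [-0.011, -0.0035, 0]},
    {"grip": 255, "linear": [-0.03, 0.1, -0.03], "delta_rot": [-0.011, -0.0035, 0]},
  ],
)

```text
time: 18.55
ee_pos: [0.5469, -0.2231, 0.1175]
tcp_rot: [179.9, 2.8, 107.6]
wrist_force: [-4.3, 9.6, 12.1]
opening: 0.0082
grasp_force: 62.0
```

```bash
python3 tilt.py; python3 -c "
from h import *
o=bot.get_obs();print(o['wrist_force'],o['torque'],o['ee_pos'],o['time'])"
```

```text
('top', 'foot top slope dz/dy, z0') [([np.float64(0.0222), np.float64(0.0289)], 34), ([np.float64(0.011), np.float64(0.0305)], 32), ([np.float64(0.0677), np.float64(0.0336)], 35)]
('top', 'panel dy/dz') [([np.float64(0.0141), np.float64(-0.0007)], 54), ([np.float64(-0.0175), np.float64(0.0004)], 48), ([np.float64(-0.0079), np.float64(0.0003)], 49)]
('top', 'floor') [([np.float64(0.0001), np.float64(-0.0008)], 1400), ([np.float64(0.0015), np.float64(-0.0006)], 1337), ([np.float64(0.0039), np.float64(-0.0005)], 1437)]
('side', 'foot top slope dz/dy, z0') [([np.float64(0.0243), np.float64(0.0334)], 31), ([np.float64(-0.0185), np.float64(0.0292)], 26), ([np.float64(0.0016), np.float64(0.031)], 40)]
('side', 'panel dy/dz') [([np.float64(-0.0187), np.float64(0.0119)], 150), ([np.float64(-0.0026), np.float64(0.0111)], 153), ([np.float64(-0.0032), np.float64(0.0113)], 163)]
('side', 'floor') [([np.float64(-0.008), np.float64(0.0009)], 668), ([np.float64(-0.0054), np.float64(0.0014)], 638), ([np.float64(0.0004), np.float64(0.0017)], 654)]
[-3.96954415  9.44916475 12.77109856] [ 2.27086069  0.94805639 -0.01028671] [ 0.54691284 -0.22312239  0.11749682] 18.85
```

Panel and foot are now square within measurement noise. One last small push home, then a stability check.

Emit:
play_rows(
  targets=[
    {"grip": 255, "linear": [0.015, -0.05, -0.01], "delta_rot": [0, 0, 0]},
    {"grip": 255, "linear": [0.015, -0.05, -0.01], "delta_rot": [0, 0, 0]},
    {"grip": 255, "linear": [0.015, -0.05, -0.01], "delta_rot": [0, 0, 0]},
    {"grip": 255, "linear": [0.015, -0.05, -0.01], "delta_rot": [0, 0, 0]},
    {"grip": 255, "linear": [0.015, -0.05, -0.01], "delta_rot": [0, 0, 0]},
  ],
)

```text
time: 19.35
ee_pos: [0.547, -0.2233, 0.1175]
tcp_rot: [179.9, 2.8, 107.6]
wrist_force: [-4.9, 10.5, 13.1]
opening: 0.0082
grasp_force: 62.3
```

```bash
python3 tilt.py | grep -v floor; python3 look.py final.png 290 225
```

```text
('top', 'foot top slope dz/dy, z0') [([np.float64(-0.031), np.float64(0.0278)], 32), ([np.float64(0.0647), np.float64(0.035)], 46), ([np.float64(0.0066), np.float64(0.0306)], 39)]
('top', 'panel dy/dz') [([np.float64(0.0141), np.float64(-0.0007)], 55), ([np.float64(-0.0224), np.float64(0.0009)], 53), ([np.float64(0.0161), np.float64(-0.0007)], 52)]
('side', 'foot top slope dz/dy, z0') [([np.float64(-0.0075), np.float64(0.0316)], 31), ([np.float64(-0.0444), np.float64(0.0277)], 29), ([np.float64(-0.0105), np.float64(0.0313)], 38)]
('side', 'panel dy/dz') [([np.float64(-0.0191), np.float64(0.012)], 166), ([np.float64(-0.0009), np.float64(0.011)], 160), ([np.float64(-0.0007), np.float64(0.0114)], 167)]
[ 0.547  -0.2234  0.1175] [179.91   2.78 107.59] [-4.55 11.22 13.28] [ 2.713  1.119 -0.   ]
top square_grip [432.6 179.3] 0.44 [ 0.518 -0.19   0.253]
top square_heel [427.9 188.1] 0.77 [ 0.544 -0.237  0.03 ]
top square [412.9 189.4] 0.67 [ 0.535 -0.186  0.052]
top corner [429.7 186.5] 0.86 [ 0.542 -0.235  0.057]
side square_grip [351.7 274.7] 0.67 [ 0.543 -0.235  0.148]
side square_grip [341.  288.7] 0.35 [ 0.532 -0.178  0.023]
side square_heel [350.  302.4] 0.81 [ 0.538 -0.254  0.051]
side square [351.7 274.2] 0.7 [ 0.544 -0.231  0.146]
side square [341.5 286.2] 0.52 [ 0.53  -0.185  0.044]
side corner [354.9 301.1] 0.74 [ 0.554 -0.248  0.045]
side corner [351.3 274.8] 0.74 [ 0.542 -0.235  0.147]
```

View pics/final.png

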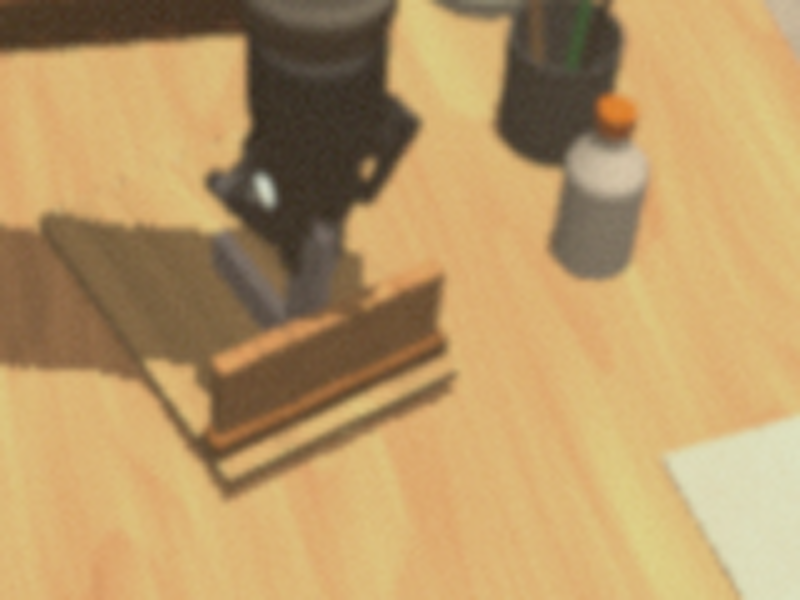

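The square stands in the corner and the panel is upright. The last 0.5 mm push moved it only about 0.2 mm while the force rose, so the heel is against the rail. Handing in.

```bash
python3 -c "
from workcell import bot
print(bot.job_done())"
```

```text
the job is handed in; nothing more can be done
None
```

I handed the job in with the square still gripped at 62 N and pressed into the corner: foot on the floor, leg on the panel, and the panel upright to within about 0.02 rad by camera. I inferred heel contact with the rail from the force rise, and the hand-in call returned no verdict.

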